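# Release the latched key of the sieve shaker

## Task

One of the four identical keys on the sieve shaker's control unit has been left latched down, a few millimetres lower than the rest. With the fingertips tap each of the four keys lightly, one after another from your left to your right, touching one at a time and so lightly that no key goes home and the latched one is not yet released; then press the latched key fully in and let it go, so that it springs up and all four stand level. Do not press the other keys home, and leave everything else on the bench where it is, picking nothing up.

Things in the scene. Friction and masses are not known exactly. Their poses are not given: they have to be found in the camera images.
- unit: flat grey control unit of the sieve shaker, fixed on the bench: 210 mm (its x) by 310 mm (its y), its flat deck 60 mm above the bench. Origin on the bench under its centre; its x points away from the robot, its y to the robot's left along the key row; turned by up to 0.35 rad.
- slot_1 (a point): fixed point on the unit's deck (60 mm up) under the centre of key place 1; places 1 to 4 run from the robot's left to right, 52 mm apart, 30 mm nearer the robot than the unit's centre line. Any up key starts to give at 1.2 N and springs back (0.3 N more per mm, 4.8 N fully in)
- slot_2 (a point): fixed point on the unit's deck (60 mm up) under the centre of key place 2; places 1 to 4 run from the robot's left to right, 52 mm apart, 30 mm nearer the robot than the unit's centre line. The one latched key does not give below about 2.7 N; pushed 4 mm or more further (about 4 N, best to the stop) its catch lets go and it rises when let go
- slot_3 (a point): fixed point on the unit's deck (60 mm up) under the centre of key place 3; places 1 to 4 run from the robot's left to right, 52 mm apart, 30 mm nearer the robot than the unit's centre line
- slot_4 (a point): fixed point on the unit's deck (60 mm up) under the centre of key place 4; places 1 to 4 run from the robot's left to right, 52 mm apart, 30 mm nearer the robot than the unit's centre line
- key_a: one of the four identical white square keys (cap 34 by 34 mm, flat top); which key sits at which place varies. Origin at the centre of the cap's top face, z up. Moves straight down only: up, its top is 78 mm over the bench (18 mm over the deck); latched down 73 mm; fully in 66 mm. Spring: see slot_1 (up key) and slot_2 (latched key).
- key_b: one of the four identical white square keys (cap 34 by 34 mm, flat top); which key sits at which place varies. Origin at the centre of the cap's top face, z up. Moves straight down only: up, its top is 78 mm over the bench (18 mm over the deck); latched down 73 mm; fully in 66 mm. Spring: see slot_1 (up key) and slot_2 (latched key).
- key_c: one of the four identical white square keys (cap 34 by 34 mm, flat top); which key sits at which place varies. Origin at the centre of the cap's top face, z up. Moves straight down only: up, its top is 78 mm over the bench (18 mm over the deck); latched down 73 mm; fully in 66 mm. Spring: see slot_1 (up key) and slot_2 (latched key).
- key_d: one of the four identical white square keys (cap 34 by 34 mm, flat top); which key sits at which place varies. Origin at the centre of the cap's top face, z up. Moves straight down only: up, its top is 78 mm over the bench (18 mm over the deck); latched down 73 mm; fully in 66 mm. Spring: see slot_1 (up key) and slot_2 (latched key).
- jar: small clear sample jar with a black lid, 44 mm across, 55 mm tall, standing on the rear of the unit; origin under its centre; loose, not part of the job
- tin: small aluminium moisture tin, 52 mm across, 35 mm tall, standing on the rear of the unit; origin under its centre; loose, not part of the job
- stopper: dark rubber stopper, 26 mm across, 24 mm tall, standing on the unit in front of the key row; origin under its centre; loose, not part of the job
- mortar: white ceramic mortar bowl, 110 mm across, 60 mm tall, standing left of the unit; origin under its centre; loose, not part of the job
- pestle: cream ceramic pestle, 132 mm long, up to 30 mm thick, lying right of the unit; origin under its middle; loose, not part of the job
- pan: white enamel pan, 170 mm across, 40 mm tall, on the right of the bench; origin under its centre; loose, not part of the job
- sieve: empty steel sieve frame, a ring 150 mm across, 45 mm tall, on the left of the bench; origin under its centre; loose, not part of the job
- brush: sieve brush, 170 mm long, lying on the left of the bench; origin under its centre; loose, not part of the job

How it is judged:
By the outcome, as a careful person would: the job done as asked, in the order asked, and still so for the second after the job is handed in, with the robot touching nothing.
It also fails if it takes over 58 s, if anything falls off the work surface, if the arm or the gripper's body presses on something with over 40 N, if the wrist force passes 120 N, or if a joint passes its speed limit or range.

## Robot

A 6-joint arm with a two-finger parallel gripper is mounted at the origin on the work surface. World frame = base frame: x ahead of the robot, y to its left, z up, the work surface at z = 0. Lengths are in m, angles in degrees, forces in N, time in s.
With the tool pointing down it reaches from about 0.35 to 0.85 m from the base axis. Payload 8.1 kg.
Tool frame: the origin (TCP) lies midway between the tips of the shut fingers; the grasp point (between the pads) lies 19 mm behind it; z points along the fingers, y is the direction in which the jaws open and shut (so a half turn about z gives the same grasp; the last joint's range is limited). The gripper opens to 85 mm and grips with 20 to 120 N. Pads are 22 mm wide; open, the fingers measure 114 mm over their backs; the gripper's body (76 mm by 85 mm) begins 54 mm behind the grasp point. The pads swing forward as they close: fully open they stand 13 mm farther back than shut.
Start: joints at [-78.117, 7.471, 85.268, -0, 87.261, -4.893], TCP at [0.173, -0.574, 0.231] pointing down, gripper open.
Joint ranges: [-169.43, 169.43], [-51.17, 129.36], [1.28, 143.12], [-76.62, 256.62], [0, 156.53], [-152.29, 152.29]. Speed limits (degrees/s): [136.94, 136.94, 159.86, 180, 180, 180].

## Interface

Orientations are given as a 3x3 rotation matrix whose columns are the frame's x, y, z axes.
In Python, from workcell import robot gives the robot as it stands. The module is installed in compiled form; this text tells all that it offers.
- The arm moves only by the tool move_arm, never from a script. Its argument "plan" is a list that holds one entry, the list of rows, each a list of 7 numbers: the shift along the tool's x, y, z in cm, then the turn, a rotation vector about the tool's x, y, z in degrees, then the opening, from -1 (shut) to 1 (fully open). A call has 1 to 5 rows; each row shifts and turns the commanded pose from where the row before left it, along the tool's axes as they then stand; what a row does not reach is not made up. A row lasts 1/8 s, in which the tool goes at most 62.5 mm and 10.7 degrees, less where a joint would pass 70% of its speed; a pose out of reach is approached as far as the arm can. A call is refused whole if a number of a shift passes 6.25 or a number of a turn 10.7, either way. A call with a gripper value outside its range is refused whole. The fingers move at their own pace and stop on an object; "squeeze" is the grip in N (left out, the last holds). Time passes only in rows, so rows that do not move let the fingers close. It gives the time, the measured TCP pose, the force and the opening at its end, in the units of the state.
- robot.state(): the state, without advancing time (a new reading comes with each control period).
- robot.read_camera(name): name is "scene" or "side" or "wrist"; returns (picture, depth): 384x512x3 uint8, blue, green, red; 384x512 float32, m along the optical axis (not along the pixel's ray), 0 where there is no reading.
- robot.calibration(name): a dict with "fov_y" (degrees; the focal length in pixels is half the picture's height over the tangent of half this angle, whatever the lens; pixels are square), "cx", "cy" (the principal point, pixels), "world_to_cam" (4x4, takes a point from world to camera coordinates). Camera axes: x right, y down, z forward; pixel columns grow to the right and rows downward; lengths in m; the calibration is good to about 2 mm. A picture is of the moment at which its call begins: read the wrist's pose just before it. calibration takes no time and is no camera call; for the wrist camera it gives the pose at the moment of the call.
- robot.finish_job(): hands the job in, once; it reports no verdict.
The state is a dict: "t": time; "qpos": joint angles; "qd": joint speeds; "joint_torque": joint torques, N m; "tcp_pos": TCP position; "ee_rot": TCP orientation; "contact_force": force on the tool from outside, world axes, zero at the start; "ft_torque": the same for the moment, N m; "gripper_width": finger opening in m.
Only numpy, scipy, OpenCV 4.12 (cv2) and the standard library are available. Lean on these libraries where they do the work, as an engineer would, in place of code of your own. Each camera call takes 0.05 s, during which the arm holds its last target. There are 200 camera calls.

## Working session

There is one attempt and no reset: what is moved stays moved. The work goes in short steps, Python scripts to look and compute and a tool call to move; the robot and the scene stay as the last step left them, time stands still between calls to the robot, and variables do not carry over. Pictures are saved under pics/ and viewed, about 8 in all and at most 12, crops included, and the job is handed in when it is done.

Besides the shell and the picture viewer there is one more tool, called after "Emit:" by a JSON object that holds its "api" and its "payload", one argument or row to a line. move_arm: Moves the arm, as the interface text tells. Its arguments: {"type":"object","properties":{"plan":{"type":"array"},"squeeze":{"type":"number"}},"required":["plan"]}

```bash
mkdir -p pics
cat > h.py <<'E'
import numpy as np, cv2
from workcell import robot
def cal(n):
    c=robot.calibration(n); f=192/np.tan(np.radians(c["fov_y"])/2)
    return f,c["cx"],c["cy"],np.array(c["world_to_cam"])
def pts(depth,c):
    f,cx,cy,T=c; v,u=np.mgrid[:384,:512]
    P=np.stack([(u-cx)/f*depth,(v-cy)/f*depth,depth],-1)
    return (P-T[:3,3])@T[:3,:3]
def ray(u,v,z,c):
    f,cx,cy,T=c; R=T[:3,:3]; o=-R.T@T[:3,3]; d=R.T@np.array([(u-cx)/f,(v-cy)/f,1]); return o+d*(z-o[2])/d[2]
E
python3 - <<'E'
from h import *
s=robot.state(); print(s["t"],s["tcp_pos"],s["ee_rot"],s["contact_force"],s["gripper_width"])
for n in("scene","side"):
    p,d=robot.read_camera(n); c=cal(n); cv2.imwrite(f"pics/{n}0.png",p); np.savez(f"{n}0.npz",p=p,d=d)
    print(n,c, (d>0).mean())
E
```

```text
0.0 [ 0.17308719 -0.5739186   0.23024518] [[ 9.57439558e-01  2.88633624e-01 -3.51692063e-04]
 [ 2.88633778e-01 -9.57437862e-01  1.81164181e-03]
 [ 1.86177442e-04 -1.83604774e-03 -9.99998297e-01]] [ 0.23533506  0.66514491 -0.45701704] 0.08548759085691078
scene (np.float64(399.3990990303707), 255.9632088590279, 187.88045003262013, array([[ 0.1610085 ,  0.9868798 ,  0.01202189, -0.08711284],
       [ 0.63093374, -0.09355418, -0.77017546, -0.24639043],
       [-0.7589459 ,  0.13158981, -0.63771878,  1.57633755],
       [ 0.        ,  0.        ,  0.        ,  1.        ]])) 0.9960072835286459
side (np.float64(393.36649087149533), 257.5495719322469, 189.11054801505335, array([[-0.93016456, -0.36644259,  0.02266547,  0.49789765],
       [-0.21607053,  0.49646376, -0.84073615,  0.16955314],
       [ 0.29682894, -0.78692031, -0.54097043,  1.32286622],
       [ 0.        ,  0.        ,  0.        ,  1.        ]])) 0.9960123697916666
```

View pics/scene0.png

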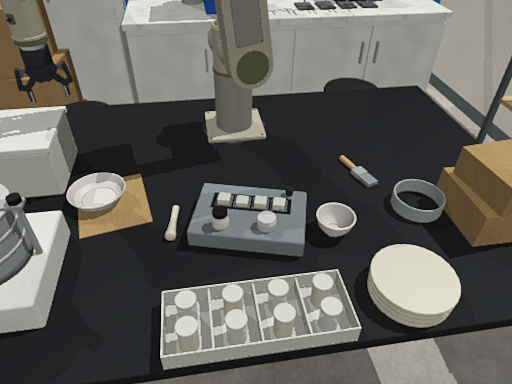

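View pics/side0.png

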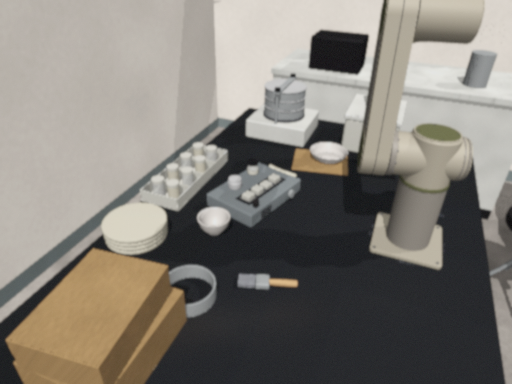

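The scene view shows the unit at about (250,215), with keys at (224,199), (242,201), (260,202) and (279,203). The stopper is at (289,191), by the robot-left end (place 1). The side view shows the same row at (248..275, 178..197).

Run:
```python
from h import *
for n,(u0,u1,v0,v1) in {"scene":(185,312,180,260),"side":(205,305,160,222)}.items():
    z=np.load(n+"0.npz"); p,d=z["p"],z["d"]; c=cal(n); P=pts(d,c)
    m=(p.min(2)>150); b=np.zeros_like(m); b[v0:v1,u0:u1]=m[v0:v1,u0:u1]
    k,l,st,ce=cv2.connectedComponentsWithStats(b.astype(np.uint8))
    for i in range(1,k):
        if st[i,4]<15: continue
        q=P[l==i]; q=q[q[:,2]>np.percentile(q[:,2],60)-.004]
        print(n,ce[i].round(1),st[i,4],"med",np.median(P[l==i],0).round(4),"top",np.percentile(P[l==i][:,2],[50,80,95]).round(4), ray(*ce[i],.078,c).round(4))
    cr=cv2.resize(p[v0-5:v1+5,u0-5:u1+5],None,fx=5,fy=5,interpolation=2); cv2.imwrite(f"pics/{n}c.png",cr)
    # deck
    w=P[(abs(P[...,2]-.06)<.004)&(P[...,0]>.3)&(abs(P[...,1])<.4)&(np.mgrid[:384,:512][1]>u0)&(np.mgrid[:384,:512][1]<u1)&(np.mgrid[:384,:512][0]>v0-3)&(np.mgrid[:384,:512][0]<v1)]
    r=cv2.minAreaRect(w[:,:2].astype(np.float32)*1000); print(n,r,np.median(w[:,2]))
```

```text
scene [223.9 196. ] 106 med [ 0.5086 -0.0876  0.0779] top [0.0779 0.0794 0.0808] [ 0.509  -0.0875  0.078 ]
scene [241.9 199.2] 98 med [ 0.5247 -0.0385  0.0731] top [0.0731 0.0745 0.0757] [ 0.5304 -0.039   0.078 ]
scene [260.3 199.4] 101 med [0.5393 0.0112 0.0784] top [0.0784 0.0795 0.0809] [0.5387 0.0117 0.078 ]
scene [278.7 201.2] 103 med [0.5539 0.0613 0.0783] top [0.0783 0.0798 0.0814] [0.5536 0.0614 0.078 ]
scene [267.  217.6] 220 med [0.6295 0.0143 0.095 ] top [0.095  0.0962 0.0973] [0.6134 0.017  0.078 ]
scene [224.2 220.7] 48 med [ 0.6187 -0.0956  0.0868] top [0.0868 0.0896 0.0928] [ 0.6085 -0.0966  0.078 ]
scene ((558.2387084960938, -22.77392578125), (308.69293212890625, 213.8925323486328), 73.31411743164062) 0.060677998432136525
side [210.1 163.5] 75 med [ 0.8134 -0.152   0.0368] top [0.0368 0.0482 0.0515] [ 0.7727 -0.0796  0.078 ]
side [282.6 171.1] 99 med [ 0.5107 -0.2334  0.0213] top [0.0213 0.0291 0.0605] [ 0.4868 -0.1389  0.078 ]
side [252.3 170.2] 69 med [ 0.5932 -0.09    0.0829] top [0.0829 0.0905 0.0943] [ 0.5977 -0.098   0.078 ]
side [260.2 186.4] 303 med [ 0.5299 -0.0019  0.0746] top [0.0746 0.078  0.0797] [ 5.268e-01 -3.000e-04  7.800e-02]
side [234.2 181.5] 153 med [0.6201 0.0267 0.0903] top [0.0903 0.0951 0.0969] [0.6276 0.007  0.078 ]
side [216.4 214.4] 343 med [0.623  0.1739 0.0401] top [0.0401 0.0549 0.0599] [0.5965 0.2169 0.078 ]
side ((564.7859497070312, 14.413406372070312), (382.6046447753906, 213.05844116210938), 72.81269836425781) 0.05987349504119417
```

View pics/scenec.png

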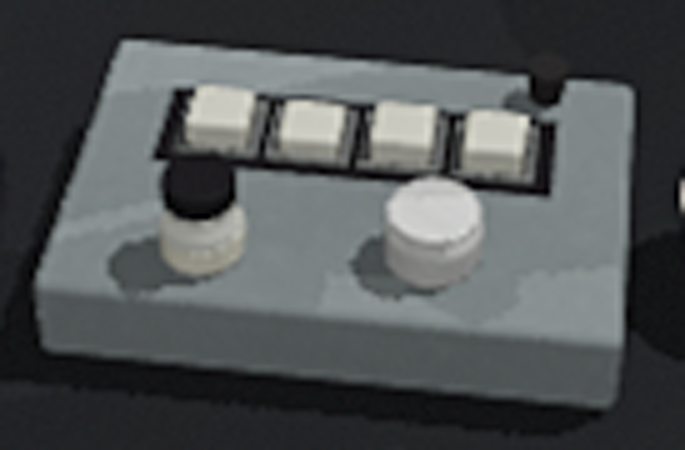

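Place 3 (scene about (242,199), y≈-0.039) sits 5 mm lower, so it is the latched key. The row runs along (0.287, 0.958). First I shut the fingers and align the tool with the unit.

Emit:
{"api": "move_arm", "payload": {
  "plan": [
    [[0,0,0,0,0,8.35,-1],[0,0,0,0,0,8.35,-1],[0,0,0,0,0,8.35,-1],[0,0,0,0,0,8.35,-1],[0,-2,0,0,0,0,-1]]
  ]
}}

```text
t: 0.72
tcp_pos: [0.1785, -0.5553, 0.2305]
ee_rot: [[0.957, -0.289, -0.0], [-0.289, -0.957, 0.001], [-0.001, -0.001, -1.0]]
contact_force: [0.3, 0.7, -0.2]
gripper_width: 0.0001
```

Emit:
{"api": "move_arm", "payload": {
  "plan": [
    [[1,-5,0,0,0,0,-1],[1,-5,0,0,0,0,-1],[1,-5,0,0,0,0,-1],[1,-5,0,0,0,0,-1],[1,-5,0,0,0,0,-1]]
  ]
}}

```text
t: 1.35
tcp_pos: [0.2987, -0.3284, 0.2309]
ee_rot: [[0.958, -0.286, -0.0], [-0.286, -0.958, 0.0], [-0.0, -0.0, -1.0]]
contact_force: [1.6, -1.4, 1.2]
gripper_width: -0.0002
```

Emit:
{"api": "move_arm", "payload": {
  "plan": [
    [[1,-5,0,0,0,0,-1],[1,-5,0,0,0,0,-1],[1,-5,0,0,0,0,-1],[1,-5,0,0,0,0,-1],[1,-3,0,0,0,0,-1]]
  ]
}}

```text
t: 1.98
tcp_pos: [0.4125, -0.1218, 0.2311]
ee_rot: [[0.959, -0.284, -0.0], [-0.284, -0.959, 0.0], [-0.0, -0.0, -1.0]]
contact_force: [-0.5, -0.7, 0.0]
gripper_width: 0.0002
```

Run:
```python
from h import *
robot.read_camera("wrist")
s=robot.state(); print(s["t"],s["tcp_pos"],s["ee_rot"].round(4),s["contact_force"],s["gripper_width"])
c=cal("wrist"); p,d=robot.read_camera("wrist"); cv2.imwrite("pics/w1.png",p); np.savez("w1.npz",p=p,d=d)
P=pts(d,c); ok=(abs(P[...,2]-.0765)<.006)&(p.min(2)>110)
k,l,st,ce=cv2.connectedComponentsWithStats(ok.astype(np.uint8))
for i in range(1,k):
    if st[i,4]>150: 
        q=P[l==i]; r=cv2.minAreaRect((q[:,:2]*1000).astype(np.float32)); print(ce[i].round(1),st[i,4],np.median(q[:,2]).round(4),r,ray(*ce[i],.078,c).round(4))
```

```text
2.025 [ 0.41390446 -0.119775    0.23100884] [[ 9.589e-01 -2.838e-01  9.000e-04]
 [-2.838e-01 -9.589e-01  2.100e-03]
 [ 3.000e-04 -2.300e-03 -1.000e+00]] [ 1.08700597  2.22234147 -1.14680872] -0.0001820831171747113
[194.1  15.5] 199 0.0784 ((587.0424194335938, -107.78447723388672), (12.865057945251465, 40.073936462402344), 1.1766784191131592) [ 0.5844 -0.1105  0.078 ]
[ 53.6 104.5] 1176 0.0787 ((550.8206176757812, 61.428680419921875), (35.0769157409668, 33.24382019042969), 73.43778991699219) [0.5507 0.0596 0.078 ]
[102.5 104.4] 1147 0.0788 ((536.0944213867188, 11.581517219543457), (34.25688934326172, 33.2390022277832), 73.49769592285156) [0.5362 0.0103 0.078 ]
[152.6 104. ] 1029 0.0739 ((521.9227905273438, -38.179988861083984), (34.17270278930664, 32.62747573852539), 73.49531555175781) [ 0.5216 -0.0404  0.078 ]
[200.3 104.4] 1101 0.0788 ((506.7161865234375, -87.61475372314453), (34.39854049682617, 33.26023864746094), 73.68280792236328) [ 0.507  -0.0884  0.078 ]
```

View pics/w1.png

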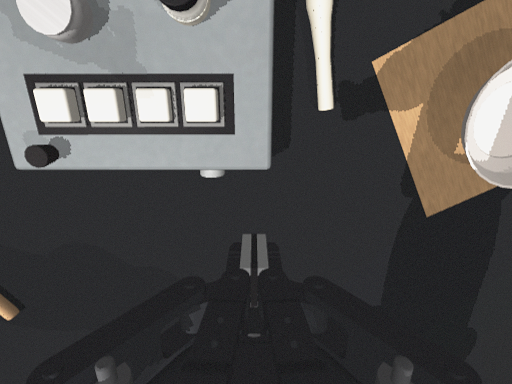

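The wrist view shows the keys at (54,104), (102,104), (153,104) and (200,104). The third is 5 mm low, and the stopper at (42,155) is clear of the path. Moving above key 1.

Emit:
{"api": "move_arm", "payload": {
  "plan": [
    [[1.6,-4.25,0,0,0,0,-1],[1.6,-4.25,0,0,0,0,-1],[1.6,-4.25,0,0,0,0,-1],[1.6,-4.25,0,0,0,0,-1],[1.6,-4.25,0,0,0,0,-1]]
  ]
}}

```text
t: 2.7
tcp_pos: [0.5501, 0.0569, 0.2309]
ee_rot: [[0.958, -0.287, -0.001], [-0.287, -0.958, -0.001], [-0.0, 0.001, -1.0]]
contact_force: [0.4, -1.0, -0.1]
gripper_width: 0.0
```

Emit:
{"api": "move_arm", "payload": {
  "plan": [
    [[0,0,5,0,0,0,-1],[0,0,5,0,0,0,-1],[0,0,3,0,0,0,-1],[0,0,0,0,0,0,-1],[0,0,0,0,0,0,-1]]
  ]
}}

```text
t: 3.32
tcp_pos: [0.5504, 0.0562, 0.1028]
ee_rot: [[0.958, -0.287, 0.002], [-0.287, -0.958, -0.0], [0.002, -0.0, -1.0]]
contact_force: [0.5, 0.4, 0.4]
gripper_width: 0.0003
```

```bash
cat > st.py <<'E'
from h import *
F=[];X=[]
for i in range(4):
    robot.read_camera("side"); s=robot.state(); F.append(s["contact_force"]); X.append(s["tcp_pos"])
X=np.mean(X,0); print(s["t"],X.round(4),"F",np.mean(F,0).round(2),np.std(F,0).round(2))
K=np.array([[.5508,.061],[.5362,.0113],[.522,-.0383],[.507,-.0877]])
print("to keys, tool cm:",((K-X[:2])@s["ee_rot"][:2,:2]*100).round(2).tolist())
E
python3 st.py
```

```text
3.525 [0.551  0.0565 0.1035] F [-0.07 -0.24  0.1 ] [0.42 0.46 0.73]
to keys, tool cm: [[-0.15, -0.43], [-0.12, 4.75], [-0.06, 9.91], [-0.09, 15.07]]
```

Emit:
{"api": "move_arm", "payload": {
  "plan": [
    [[-0.1,-0.4,0,0,0,0,-1],[0,0,1,0,0,0,-1],[0,0,0.9,0,0,0,-1],[0,0,0,0,0,0,-1],[0,0,0,0,0,0,-1]]
  ]
}}

```text
t: 4.15
tcp_pos: [0.5495, 0.0609, 0.082]
ee_rot: [[0.958, -0.286, -0.001], [-0.286, -0.958, -0.0], [-0.001, 0.0, -1.0]]
contact_force: [0.4, -0.3, 0.1]
gripper_width: -0.0001
```

```bash
python3 st.py
```

```text
4.35 [0.5499 0.0608 0.0825] F [-0.1  0.4 -0.4] [0.29 0.32 0.22]
to keys, tool cm: [[0.08, -0.04], [0.1, 5.14], [0.16, 10.3], [0.14, 15.46]]
```

Emit:
{"api": "move_arm", "payload": {
  "plan": [
    [[0,0,0.3,0,0,0,-1],[0,0,0.3,0,0,0,-1],[0,0,0,0,0,0,-1],[0,0,0,0,0,0,-1]]
  ]
}}

```text
t: 4.85
tcp_pos: [0.5498, 0.0609, 0.0764]
ee_rot: [[0.958, -0.286, 0.0], [-0.286, -0.958, 0.0], [0.0, -0.0, -1.0]]
contact_force: [0.1, -0.4, 1.6]
gripper_width: 0.0005
```

```bash
python3 st.py
```

```text
5.05 [0.5497 0.0609 0.0764] F [-0.06 -0.28  0.81] [0.23 0.32 0.56]
to keys, tool cm: [[0.1, -0.04], [0.12, 5.14], [0.18, 10.3], [0.16, 15.46]]
```

Emit:
{"api": "move_arm", "payload": {
  "plan": [
    [[0,0,0.15,0,0,0,-1],[0,0,0,0,0,0,-1],[0,0,0,0,0,0,-1]]
  ]
}}

```text
t: 5.42
tcp_pos: [0.5498, 0.0609, 0.0748]
ee_rot: [[0.958, -0.286, 0.0], [-0.286, -0.958, -0.0], [0.0, -0.0, -1.0]]
contact_force: [-1.1, 0.0, 1.2]
gripper_width: 0.0002
```

```bash
python3 st.py
```

```text
5.625 [0.5498 0.0609 0.0749] F [ 0.17 -0.12  1.63] [0.72 0.84 0.18]
to keys, tool cm: [[0.1, -0.04], [0.12, 5.14], [0.18, 10.3], [0.15, 15.46]]
```

Key 1 is touched at about 1.7 N and given about 3 mm. Now key 2.

Emit:
{"api": "move_arm", "payload": {
  "plan": [
    [[0,0,-2,0,0,0,-1],[0,0,0,0,0,0,-1],[0.1,2.6,0,0,0,0,-1],[0,2.5,0,0,0,0,-1],[0,0,0,0,0,0,-1]]
  ]
}}

```text
t: 6.25
tcp_pos: [0.5358, 0.0105, 0.0949]
ee_rot: [[0.958, -0.288, 0.0], [-0.288, -0.958, -0.0], [0.0, 0.0, -1.0]]
contact_force: [0.2, -0.3, -0.2]
gripper_width: -0.0003
```

Emit:
{"api": "move_arm", "payload": {
  "plan": [
    [[0,0,1,0,0,0,-1],[0,0,0.6,0,0,0,-1],[0,0,0.4,0,0,0,-1],[0,0,0,0,0,0,-1],[0,0,0,0,0,0,-1]]
  ]
}}

```text
t: 6.88
tcp_pos: [0.5362, 0.012, 0.075]
ee_rot: [[0.958, -0.286, 0.0], [-0.286, -0.958, 0.0], [-0.0, -0.0, -1.0]]
contact_force: [-0.6, 0.0, 2.3]
gripper_width: 0.0001
```

```bash
python3 st.py
```

```text
7.075 [0.5363 0.0118 0.0751] F [-0.25  0.95  1.95] [0.33 0.45 0.85]
to keys, tool cm: [[-0.01, -5.13], [0.01, 0.05], [0.07, 5.21], [0.04, 10.37]]
```

Key 2 is touched at about 2 N. Now key 3, the latched one: a light touch at a height of about 72 mm.

Emit:
{"api": "move_arm", "payload": {
  "plan": [
    [[0,0,-2,0,0,0,-1],[0,0,0,0,0,0,-1],[0,2.6,0,0,0,0,-1],[0,2.6,0,0,0,0,-1],[0,0,0,0,0,0,-1]]
  ]
}}

```text
t: 7.7
tcp_pos: [0.5206, -0.0394, 0.094]
ee_rot: [[0.958, -0.288, -0.001], [-0.288, -0.958, -0.0], [-0.001, 0.0, -1.0]]
contact_force: [-0.3, -0.5, 0.3]
gripper_width: 0.0
```

Emit:
{"api": "move_arm", "payload": {
  "plan": [
    [[0,0,1,0,0,0,-1],[0,0,0.9,0,0,0,-1],[0,0,0.3,0,0,0,-1],[0,0,0,0,0,0,-1],[0,0,0,0,0,0,-1]]
  ]
}}

```text
t: 8.32
tcp_pos: [0.5213, -0.0378, 0.073]
ee_rot: [[0.958, -0.286, 0.0], [-0.286, -0.958, 0.0], [0.0, -0.0, -1.0]]
contact_force: [-1.3, 1.1, 2.1]
gripper_width: -0.0001
```

```bash
python3 st.py
```

```text
8.525 [ 0.5215 -0.0381  0.0731] F [-0.69  0.69  1.06] [0.5  0.56 0.44]
to keys, tool cm: [[-0.03, -10.33], [-0.0, -5.15], [0.06, 0.01], [0.03, 5.17]]
```

Emit:
{"api": "move_arm", "payload": {
  "plan": [
    [[0,0,0.05,0,0,0,-1],[0,0,0,0,0,0,-1],[0,0,0,0,0,0,-1]]
  ]
}}

```text
t: 8.9
tcp_pos: [0.5215, -0.0381, 0.0725]
ee_rot: [[0.958, -0.286, 0.001], [-0.286, -0.958, -0.0], [0.001, -0.0, -1.0]]
contact_force: [0.5, 2.3, 3.4]
gripper_width: -0.0001
```

```bash
python3 st.py
```

```text
9.1 [ 0.5215 -0.0381  0.0725] F [1.16 1.53 2.81] [0.77 0.15 0.53]
to keys, tool cm: [[-0.03, -10.34], [-0.0, -5.16], [0.05, 0.0], [0.03, 5.17]]
```

Key 3 is touched at about 2.8 N with only about 0.5 mm of give. Now key 4, to a height of 75 mm.

Emit:
{"api": "move_arm", "payload": {
  "plan": [
    [[0,0,-2.2,0,0,0,-1],[0,0,0,0,0,0,-1],[0,2.6,0,0,0,0,-1],[0,2.6,0,0,0,0,-1],[0,0,0,0,0,0,-1]]
  ]
}}

```text
t: 9.72
tcp_pos: [0.5054, -0.0891, 0.0932]
ee_rot: [[0.958, -0.288, -0.001], [-0.288, -0.958, -0.0], [-0.001, 0.0, -1.0]]
contact_force: [-0.1, 0.3, -0.1]
gripper_width: 0.0001
```

Emit:
{"api": "move_arm", "payload": {
  "plan": [
    [[0,0,1,0,0,0,-1],[0,0,0.6,0,0,0,-1],[0,0,0.35,0,0,0,-1],[0,0,0,0,0,0,-1],[0,0,0,0,0,0,-1]]
  ]
}}

```text
t: 10.35
tcp_pos: [0.5065, -0.0877, 0.075]
ee_rot: [[0.958, -0.286, 0.0], [-0.286, -0.958, 0.0], [0.0, -0.0, -1.0]]
contact_force: [-1.8, 1.4, 1.1]
gripper_width: 0.0001
```

```bash
python3 st.py
```

```text
10.55 [ 0.5066 -0.0879  0.0751] F [-0.34  1.3   1.73] [0.32 0.24 0.19]
to keys, tool cm: [[-0.02, -15.53], [0.0, -10.35], [0.06, -5.19], [0.04, -0.03]]
```

Key 4 is touched at about 1.7 N. I'll lift and check by numbers that key 3 is still latched.

Emit:
{"api": "move_arm", "payload": {
  "plan": [
    [[0,0,-3,0,0,0,-1],[0,0,0,0,0,0,-1],[0,0,0,0,0,0,-1]]
  ]
}}

```text
t: 10.92
tcp_pos: [0.5063, -0.088, 0.1044]
ee_rot: [[0.958, -0.286, 0.0], [-0.286, -0.958, -0.0], [0.0, 0.0, -1.0]]
contact_force: [-0.2, -0.7, -0.5]
gripper_width: 0.0006
```

```bash
cat > kz.py <<'E'
from h import *
K=np.array([[.5508,.061],[.5362,.0113],[.522,-.0383],[.507,-.0877]])
for n in("scene","side","wrist"):
    robot.state(); c=cal(n); p,d=robot.read_camera(n); P=pts(d,c)
    print(n,[(lambda z:(len(z),round(float(np.median(z)),4)) if len(z) else 0)(P[(np.hypot(P[...,0]-k[0],P[...,1]-k[1])<.011)&(P[...,2]<.088)][:,2]) for k in K])
E
python3 kz.py
```

```text
scene [(36, 0.0788), (30, 0.079), (28, 0.0737), (31, 0.0791)]
side [(14, 0.0771), (15, 0.0772), (13, 0.0732), (16, 0.0782)]
wrist [(717, 0.0791), (717, 0.0791), (688, 0.0741), (566, 0.079)]
```

Key 3 is still latched and the others are up. Now I press key 3 home.

Emit:
{"api": "move_arm", "payload": {
  "plan": [
    [[0,-2.6,0,0,0,0,-1],[0,-2.6,0,0,0,0,-1],[0,0,0,0,0,0,-1],[0,0,1.5,0,0,0,-1],[0,0,1.2,0,0,0,-1]]
  ]
}}

```text
t: 11.7
tcp_pos: [0.5203, -0.0387, 0.0761]
ee_rot: [[0.958, -0.287, -0.001], [-0.287, -0.958, 0.0], [-0.001, 0.0, -1.0]]
contact_force: [-0.4, -0.8, -0.2]
gripper_width: 0.0003
```

Emit:
{"api": "move_arm", "payload": {
  "plan": [
    [[0,0,0.4,0,0,0,-1],[0,0,0.4,0,0,0,-1],[0,0,0.3,0,0,0,-1],[0,0,0,0,0,0,-1],[0,0,0,0,0,0,-1]]
  ]
}}

```text
t: 12.32
tcp_pos: [0.5214, -0.0383, 0.0672]
ee_rot: [[0.958, -0.286, 0.001], [-0.286, -0.958, -0.0], [0.001, 0.0, -1.0]]
contact_force: [-2.8, -1.6, 3.8]
gripper_width: -0.0
```

```bash
python3 st.py
```

```text
12.525 [ 0.5214 -0.0383  0.0672] F [-2.82 -1.91  4.34] [0.17 0.64 0.44]
to keys, tool cm: [[-0.03, -10.35], [-0.0, -5.17], [0.05, -0.01], [0.03, 5.15]]
```

Down to the stop: about 1.2 mm remain.

Emit:
{"api": "move_arm", "payload": {
  "plan": [
    [[0,0,0.15,0,0,0,-1],[0,0,0,0,0,0,-1],[0,0,0,0,0,0,-1]]
  ]
}}

```text
t: 12.9
tcp_pos: [0.5216, -0.0382, 0.066]
ee_rot: [[0.958, -0.286, 0.001], [-0.286, -0.958, -0.0], [0.001, 0.0, -1.0]]
contact_force: [-5.1, -1.8, 9.6]
gripper_width: 0.0
```

```bash
python3 st.py
```

```text
13.1 [ 0.5216 -0.0382  0.066 ] F [-4.36 -1.88  9.14] [0.48 0.26 0.27]
to keys, tool cm: [[-0.04, -10.34], [-0.02, -5.16], [0.04, -0.0], [0.02, 5.16]]
```

The force rose to 9 N at 66 mm, so the key is on its stop. Releasing slowly, then straight up.

Emit:
{"api": "move_arm", "payload": {
  "plan": [
    [[0,0,-0.5,0,0,0,-1],[0,0,-1.5,0,0,0,-1],[0,0,-4,0,0,0,-1],[0,0,-5,0,0,0,-1],[0,0,0,0,0,0,-1]]
  ]
}}

```text
t: 13.72
tcp_pos: [0.5244, -0.0383, 0.1811]
ee_rot: [[0.958, -0.286, 0.009], [-0.286, -0.958, -0.001], [0.009, -0.002, -1.0]]
contact_force: [-0.1, 0.3, -0.1]
gripper_width: 0.0001
```

```bash
python3 kz.py
python3 - <<'E'
from h import *
p,d=robot.read_camera("scene"); cv2.imwrite("pics/end.png",p); print(robot.state()["tcp_pos"],robot.state()["t"])
E
```

```text
scene [(32, 0.0783), (32, 0.0786), (32, 0.079), (30, 0.0784)]
side [(18, 0.0781), (16, 0.0778), (12, 0.0779), (12, 0.0764)]
wrist [(391, 0.079), (399, 0.079), (399, 0.079), (397, 0.079)]
[ 0.5203999  -0.03777943  0.17415728] 13.925
```

View pics/end.png

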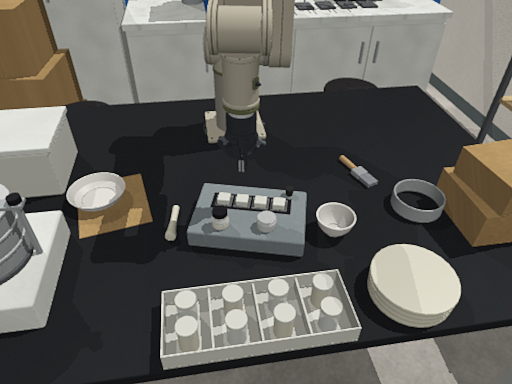

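All four keys, at (224..279, 199..203), now stand level. The jar, tin, stopper and the other items are where they were, and the gripper is clear above the unit. Handing in.

```bash
python3 -c "
from workcell import robot
print(robot.finish_job())"
```

```text
the job is handed in; nothing more can be done
None
```

The job is done and handed in at about 14 s on the robot's clock. With the fingers shut I tapped the keys at places 1 to 4 from left to right, then pressed the latched one (place 3) fully in and let it go.

- **Taps:** The three up keys read about 1.6–2 N and gave about 3 mm. The latched key read about 2.8 N and gave about 0.5 mm. After the taps it still stood 5 mm below the others.
- **Press:** Key 3 went down to 66 mm and the force there rose to 9 N, so it was on its stop.
- **Last checks:** The wrist camera puts all four key tops at 79.0 mm and the scene camera at 78.3–79.0 mm. The side camera gave 77.8–78.1 mm for three keys and 76.4 mm for key 4. That low reading comes from only 12 pixels in one view and is within the 2 mm calibration tolerance. In the last picture everything else on the bench is where it was, and the robot is touching nothing.

The force readings are noisy, roughly ±0.5 N, so the tap forces are approximate.

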